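Chock the gong turntable

ROBOT

A 6-joint arm with a two-finger parallel gripper is mounted at the origin on the work surface. World frame = base frame: x ahead of the robot, y to its left, z up, the work surface at z = 0. Lengths are in m, angles in rad, forces in N, time in s.
With the tool pointing down it reaches from about 0.35 to 0.975 m from the base axis. Payload 4.9 kg.
Tool frame: the origin (TCP) lies at the very end of the fingers, on their centre line; the grasp point (between the pads) lies 19 mm behind it; z points along the fingers, x is the direction in which the jaws open and shut, and the axes are right-handed (so a half turn about z gives the same grasp; the last joint's range is limited). The gripper opens to 85 mm and grips with 20 to 120 N. Pads are 22 mm wide; open, the fingers measure 114 mm over their backs; the gripper's body (76 mm by 85 mm) begins 54 mm behind the grasp point. The pads swing forward as they close: fully open they stand 13 mm farther back than shut.
Start: joints at [-1.228, 0.053, 1.613, -0, 1.476, -0.119], TCP at [0.278, -0.56, 0.231] pointing down, gripper open.
Joint ranges: [-3.01, 3.01], [-1.01, 2.22], [0.06, 2.58], [-1.02, 4.17], [0.09, 2.62], [-3.14, 3.14]. Speed limits (rad/s): [2.57, 2.57, 3.14, 3.14, 3.14, 3.14].

INTERFACE

Orientations are given as a rotation vector (axis times angle).
In Python, from station import readout, viewer, ctrl, nets gives the robot as it stands. The module is installed in compiled form; this text tells all that it offers.
- The arm moves only by the tool step_arm, never from a script. Its argument "moves" is a list that holds one entry, the list of rows, each a list of 4 numbers: the shift along the world's x, y, z in cm, then the turn about the world's z in rad. In form: [[[dx, dy, dz, yaw], ...]]. A call has 1 to 10 rows; each row shifts and turns the commanded pose from where the row before left it; what a row does not reach is not made up. A row lasts 1/12 s, in which the tool goes at most 41.7 mm and 7.16 degrees, less where a joint would pass 70% of its speed; a pose out of reach is approached as far as the arm can. A call is refused whole if a number of a shift passes 4.17 or a number of a turn 0.125, either way. A call with a gripper value outside its range is refused whole. "grip" is the closure, from 0 (fully open) to 1 (shut), set as the call begins (left out, the last holds). The fingers move at their own pace and stop on an object; "squeeze" is the grip in N (left out, the last holds). Time passes only in rows, so rows that do not move let the fingers close. It gives the time, the measured TCP pose, the force and the opening at its end, in the units of the state.
- readout.get_obs(): the state, without advancing time (a new reading comes with each control period).
- viewer.get_image(name): name is "side" or "top" or "wrist"; returns the picture (400x640x3 uint8, blue, green, red); there is no depth.
- viewer.calibration(name): a dict with "camera_matrix" (3x3 intrinsics, pixels), "R" (3x3) and "t" (3): a world point X has camera coordinates R X + t. Camera axes: x right, y down, z forward; pixel columns grow to the right and rows downward; lengths in m; the calibration is good to about 2 mm. The wrist camera is an equidistant fisheye: a pixel r from the principal point sees the ray r / f radians off the axis. A picture is of the moment at which its call begins: read the wrist's pose just before it. calibration takes no time and is no camera call; for the wrist camera it gives the pose at the moment of the call.
- ctrl.finish_job(): hands the job in, once; it reports no verdict.
Trained networks look in the newest picture that a camera, given by its name, has taken for a name from the list of things; names that differ only in an ending like _2 or _b are one class to them, and where a whole thing is asked for, a point or a joint stands for the part that bears it (a point fixed in the world has none). Each returns a list of dicts, best first, with "confidence" (0 to 1); they miss things now and then, are a little off and sometimes report something else, mostly with a low value. They report only what shows in the picture. A call takes as long as a camera call. They do not tell look-alikes from the thing itself.
- nets.masks_of(camera, thing): "region" (400x640 bool, what is visible of it) and "box" ([left, top, right, bottom] in pixels, round what is visible of it).
- nets.pinpoint(camera, thing): "at" ([column, row] in pixels: a listed point, or the origin of a listed thing).
The state is a dict: "t": time; "q": joint angles; "dq": joint speeds; "effort": joint torques, N m; "tool_pos": TCP position; "tool_rot": TCP orientation; "contact_force": force on the tool from outside, world axes, zero at the start; "wrist_torque": the same for the moment, N m; "opening": finger opening in m.
Only numpy, scipy, OpenCV 4.12 (cv2) and the standard library are available. Lean on these libraries where they do the work, as an engineer would, in place of code of your own. Each camera call takes 0.05 s, during which the arm holds its last target. There are 200 camera calls.

TASK

Chock the gong's turntable: push the yellow jackfruit-wood wedge along the ledge, thin edge first, through the narrow gap between the two fixed blue-topped steel posts until its thin edge is jammed under the turntable's rim. Only push it with the fingers, never lift or tip it; do not turn the turntable, and leave the tools, jar and weight around it where they are. Finish with the hand clear of everything.

Things in the scene. Friction and masses are not known exactly. Their poses are not given: they have to be found in the camera images.
- wedge: loose yellow wooden wedge, black patch on its high part, about 240 g, 100 mm long (x), 90 mm wide (y); origin: centre of underside. Tail half (x -50 to 0 mm): block 32 mm high, upright back face at x = -50. From x = 0 the top slopes down to the thin edge (nose), 8 mm high, at x = +50. Sides upright, parallel. Starts before the gap, off to one side, turned up to 20 degrees, nose roughly to the gap
- wedge_nose (a point): middle of the wedge's thin leading edge, 50 mm ahead (+x) of the wedge's origin and 4 mm above its underside
- station: the fixed gap, placed together with the turntable. Origin: on the ledge midway between the two upright steel posts; x points through the gap to the turntable's axis, y across the gap. Posts (blue tops): 30 mm across, 35 mm high, at y = +62.5 and -62.5 mm, so the gap is 95 mm wide, 2.5 mm to spare on each side of the wedge
- rim (a point): lower edge of the turntable's rim where it faces the gap: 89 mm from the station's origin along its x, 16 mm above the ledge. The wedge's slope meets it and stops when the nose is about 17 mm beyond this edge; the wedge's back face is then about 5 mm past the line joining the posts
- turntable (a joint): turn of the turntable with the gong about its upright axis, rad, 0 at the start, stiff to turn. Teak disc of 160 mm radius, underside 16 mm and top 38 mm above the ledge; gong on it 256 mm across, its top 168 mm above the ledge
- mallet: bone-handled mallet lying on the ledge, about 260 mm long, head 44 mm across; origin under the middle, x along the handle
- reference_bar: brass reference bar lying flat, 200 x 35 x 14 mm, origin under its centre, x along its length
- striker_a: rubber-tipped wooden striker with a red band, 210 mm long, lying; origin under the middle, x towards the tip
- striker_b: rubber-tipped wooden striker with a blue band, 210 mm long, lying; origin under the middle, x towards the tip
- wax_jar: amber glass jar with steel cap, 56 mm across, 60 mm tall, standing beside one post; origin under its centre
- tuning_weight: steel tuning weight with a knob, 44 mm across, 54 mm tall, standing beside the other post; origin under its centre
There are look-alikes about, which are no part of the job. What is meant by the wedge is not purple, and is the larger of those in its own colour.

How it is judged:
On the way:
1. the wedge enters the gap between the posts nose first (nose 5 to 50 mm beyond the line joining the posts, and within 12 mm of the middle) (x of wedge_nose in the frame of station between 0.005 and 0.05 m and y of wedge_nose in the frame of station between -0.012 and 0.012 m), for 0.05 s.
At the end, for the whole second after the job is handed in: the wedge lies flat and at rest through the gap with its nose under the rim (nose at least 98 mm beyond the line joining the posts, i.e. 9 mm or more under the rim), within 12 mm of the middle and 0.15 rad of straight, the turntable turned by less than 0.1 rad (x of wedge_nose in the frame of station between 0.098 and 0.122 m and y of wedge_nose in the frame of station between -0.012 and 0.012 m and x of wedge in the frame of station above 0.04 m and angle between the x axis of wedge and the x axis of station, either way round below 0.15 rad and angle between wedge's own z axis and vertical below 0.12 rad and height (world z) of wedge below 0.006 m and linear speed of wedge below 0.01 m/s and value of joint turntable between -0.1 and 0.1 rad); the robot touches nothing.
It fails at once if the wedge is lifted (origin more than 10 mm above the ledge) (height (world z) of wedge above 0.01 m).
It fails at once if the wedge is tipped by more than 0.25 rad (angle between wedge's own z axis and vertical above 0.25 rad).
It fails at once if the turntable is turned by more than 0.1 rad (value of joint turntable above 0.1 rad or value of joint turntable below -0.1 rad).
It fails at once if a tool, the jar or the weight is moved by more than 20 mm (distance of any of mallet, reference_bar, striker_a, striker_b, wax_jar, tuning_weight from where it was at the start of the episode above 0.02 m).
It also fails if it takes over 64 s, if anything falls off the work surface, if the arm or the gripper's body presses on something with over 40 N, if the wrist force passes 120 N, or if a joint passes its speed limit or range.

## Working session

There is one attempt and no reset: what is moved stays moved. The work goes in short steps, Python scripts to look and compute and a tool call to move; the robot and the scene stay as the last step left them, time stands still between calls to the robot, and variables do not carry over. Pictures are saved under pics/ and viewed, about 8 in all and at most 12, crops included, and the job is handed in when it is done.

Besides the shell and the picture viewer there is one more tool, called after ">>>" by a JSON object that holds its "fn" and its "kwargs". step_arm: Moves the arm, as the interface text tells. Its arguments: {"type":"object","properties":{"moves":{"type":"array","items":{"type":"array","items":{"type":"array","items":{"type":"number"}}}},"grip":{"type":"number"},"squeeze":{"type":"number"}},"required":["moves"]}

```bash
mkdir -p pics; cat > h.py <<'E'
import numpy as np, cv2
from station import readout, viewer, ctrl, nets
def ray(cam,px,cal=None):
    c=cal or viewer.calibration(cam);K=np.array(c["camera_matrix"]);R=np.array(c["R"]);t=np.array(c["t"])
    if cam=="wrist":
        d=np.array([(px[0]-K[0,2])/K[0,0],(px[1]-K[1,2])/K[1,1]]);r=np.hypot(*d)
        v=np.array([*(d/max(r,1e-9)*np.sin(r)),np.cos(r)])
    else: v=np.linalg.inv(K)@[px[0],px[1],1]
    return -R.T@t, R.T@v
def at(cam,px,z,cal=None):
    o,v=ray(cam,px,cal); return o+v*(z-o[2])/v[2]
E
cat > a.py <<'E'
from h import *
print(readout.get_obs()["t"])
for c in ["top","side"]:
    im=viewer.get_image(c); cv2.imwrite(f"pics/{c}0.png",im)
    for n in ["wedge","wedge_nose","station","rim"]:
        for d in nets.pinpoint(c,n)[:4]:
            z={"wedge":0,"wedge_nose":.004,"station":0,"rim":.016}[n]
            print(c,n,round(d["confidence"],2),np.round(d["at"],1),np.round(at(c,d["at"],z),3))
E
python3 a.py
```

```text
0.0
top wedge 0.89 [344.9 192.5] [ 0.56  -0.104  0.   ]
top wedge 0.84 [380. 241.] [ 0.408 -0.217  0.   ]
top wedge 0.73 [335.4 259.4] [ 0.347 -0.078  0.   ]
top wedge 0.71 [436.  282.9] [ 0.282 -0.392  0.   ]
top wedge_nose 0.96 [331.5 200.3] [ 0.533 -0.061  0.004]
top wedge_nose 0.56 [367.2 239.8] [ 0.411 -0.176  0.004]
top rim 0.9 [267.2 204. ] [0.515 0.142 0.016]
side wedge 0.72 [390.5 217. ] [ 0.344 -0.08   0.   ]
side wedge 0.65 [391.9 186.2] [ 0.404 -0.224  0.   ]
side wedge 0.64 [332.1 191.4] [ 0.558 -0.095  0.   ]
side wedge_nose 0.97 [331.2 195.5] [ 0.547 -0.071  0.004]
side wedge_nose 0.75 [406.4 221.3] [ 0.294 -0.083  0.004]
side rim 0.6 [271.3 221.6] [0.626 0.139 0.016]
```

View pics/top0.png

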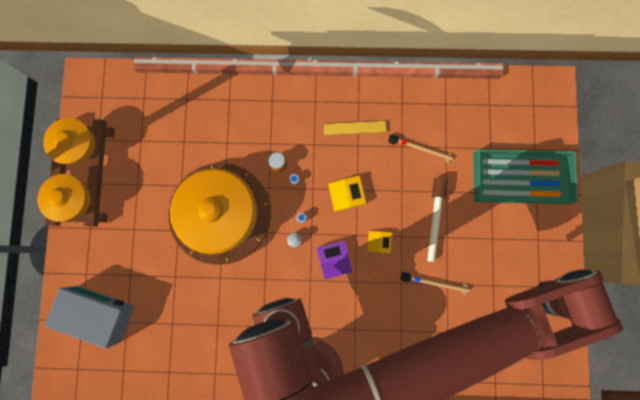

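View pics/side0.png

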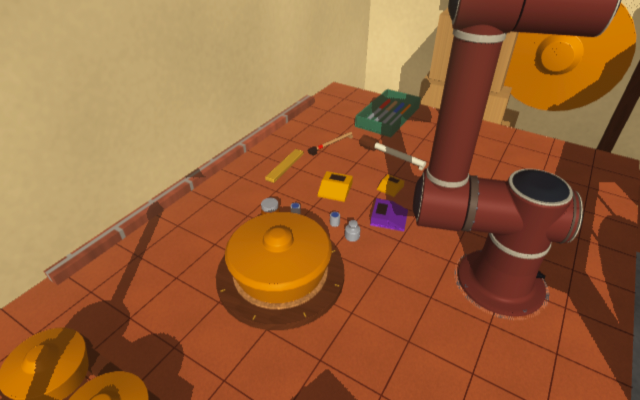

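The top picture shows the large yellow wedge at (348,192) with its nose to the left (+y). The blue posts are at (294,179) and (301,217), the turntable at about (212,210), the jar and weight at (277,160) and (294,240), and the purple and small yellow look-alikes at (334,259) and (380,241). The side view agrees.

```bash
cat >> h.py <<'E'
from scipy.optimize import minimize
V=np.array([[x,y,z] for y in(-.045,.045) for x,z in((-.05,0),(-.05,.032),(0,.032),(.05,.008),(.05,0))])
def proj(cal,X,fish):
    K=np.array(cal["camera_matrix"]);p=X@np.array(cal["R"]).T+np.array(cal["t"])
    if fish:
        r=np.hypot(p[:,0],p[:,1]);th=np.arctan2(r,p[:,2]);q=p[:,:2]/r[:,None]*th[:,None]
    else: q=p[:,:2]/p[:,2:]
    return q*[K[0,0],K[1,1]]+K[:2,2]
def wv(p):
    c,s=np.cos(p[2]),np.sin(p[2]);return V@np.array([[c,-s,0],[s,c,0],[0,0,1]]).T+[p[0],p[1],0]
def dens(P): # convex body hull
    return cv2.convexHull(np.float32(P))
def fit(cams,p0):
    # cams: list of (cal, fish, mask)
    S=4
    def cost(p):
        c=0
        for cal,f,m in cams:
            h=dens(proj(cal,wv(p),f)); im=np.zeros((m.shape[0]*S,m.shape[1]*S),np.uint8)
            cv2.fillPoly(im,[np.int32(np.round(((h+.5)*S-.5)*16))],1,shift=4)
            M=np.kron(m,np.ones((S,S),np.uint8)); c+=1-(im&M).sum()/max(1,(im|M).sum())
        return c
    best=None
    sim=np.array(p0)+np.array([[0,0,0],[.015,0,0],[0,.015,0],[0,0,.15]])
    for _ in range(2):
        r=minimize(cost,sim[0],method="Nelder-Mead",options=dict(initial_simplex=sim,xatol=1e-4,fatol=1e-4))
        sim=r.x+np.array([[0,0,0],[-.006,0,0],[0,-.006,0],[0,0,-.06]])
    return r.x,r.fun
def wmask(cam,near,cal=None):
    best=None
    for d in nets.masks_of(cam,"wedge"):
        m=d["region"];ys,xs=np.nonzero(m);g=at(cam,(xs.mean(),ys.mean()),.015,cal)
        e=np.hypot(*(g[:2]-near))
        if best is None or e<best[0]: best=(e,m.astype(np.uint8),d["confidence"])
    return best
def blues(im,cam,cal,z=.035):
    hsv=cv2.cvtColor(im,cv2.COLOR_BGR2HSV);m=cv2.inRange(hsv,(100,90,50),(125,255,255))
    n,_,st,ce=cv2.connectedComponentsWithStats(m)
    return [(st[i,4],np.round(ce[i],1),np.round(at(cam,ce[i],z,cal),4)) for i in range(1,n) if st[i,4]>12]
E
cat > b.py <<'E'
from h import *
L=[]
for c in ["top","side"]:
    cal=viewer.calibration(c); im=viewer.get_image(c)
    for b in blues(im,c,cal): print(c,*b)
    e,m,cf=wmask(c,[.56,-.1],cal); print(e,cf,m.sum())
    L.append((cal,False,m)); print(c,fit(L[-1:],[.56,-.1,1.8]))
print(fit(L,[.56,-.1,1.8]))
c="top";cal=viewer.calibration(c)
for n in ["turntable","wax_jar","tuning_weight","mallet"]:
    for d in nets.pinpoint(c,n)[:2]: print(n,round(d["confidence"],2),np.round(d["at"],1),np.round(at(c,d["at"],0),3))
E
python3 b.py
```

```text
top 30 [293.5 178.3] [0.5959 0.0597 0.035 ]
top 152 [544.2 182.9] [ 0.5991 -0.7194  0.035 ]
top 32 [301.2 217.3] [0.474  0.0319 0.035 ]
top 24 [416.9 279.3] [ 0.2936 -0.3253  0.035 ]
0.008057386226664279 0.69 971
top (array([ 0.55575991, -0.10560093,  1.81028942]), np.float64(0.037373096446700504))
side 41 [398.8 107.2] [ 0.5906 -0.6988  0.035 ]
side 22 [294.8 205.4] [0.596 0.061 0.035]
side 22 [334.5 214.4] [0.4746 0.0336 0.035 ]
0.010441066735583135 0.58 742
side (array([ 0.55744984, -0.11060567,  1.84554859]), np.float64(0.05308671631035311))
(array([ 0.55649875, -0.10743746,  1.81032392]), np.float64(0.12747160202403196))Traceback (most recent call last):
  File "b.py", line 11, in <module>
    for d in nets.pinpoint(c,n)[:2]: print(n,round(d["confidence"],2),np.round(d["at"],1),np.round(at(c,d["at"],0),3))
             ~~~~~~~~~~~~~^^^^^
ValueError: it knows: mallet, reference_bar, rim, station, striker, tuning_weight, wax_jar, wedge, wedge_nose
```

>>> {"fn": "step_arm", "kwargs": {"moves": [[[2.5, 3.1, 0, 0], [2.5, 3.1, 0, 0], [2.5, 3.1, 0, 0], [2.5, 3.1, 0, 0], [2.5, 3.1, 0, 0], [2.5, 3.1, 0, 0], [2.5, 3.1, 0, 0], [2.5, 3.1, 0, 0], [2.5, 3.1, 0, 0], [2.5, 3.1, 0, 0]]], "grip": 0.5}}

```text
t: 1.53
tool_pos: [0.5295, -0.2478, 0.2316]
tool_rot: [2.671, -1.654, 0.001]
contact_force: [0.5, -0.3, 0.2]
opening: 0.0425
```

>>> {"fn": "step_arm", "kwargs": {"moves": [[[2.5, 3.1, 0, 0], [2.3, 3.1, 0, 0], [0, 0, 0, 0]]]}}

```text
t: 1.78
tool_pos: [0.5794, -0.1822, 0.2314]
tool_rot: [-2.674, 1.644, -0.0]
contact_force: [-0.8, -0.3, -0.2]
opening: 0.0428
```

```bash
cat > c.py <<'E'
from h import *
import sys
from scipy.spatial.transform import Rotation as Ro
near=np.array(eval(sys.argv[1])); p0=[*near,eval(sys.argv[2])]
o=readout.get_obs(); Rm=Ro.from_rotvec(o["tool_rot"]).as_matrix()
print("t",o["t"],"tcp",np.round(o["tool_pos"],4),"xdir",np.round(np.arctan2(Rm[1,0],Rm[0,0]),4),"zax",np.round(Rm[:,2],3),"open",o["opening"],"F",np.round(o["contact_force"],1))
A=np.array([.5960,.0602]);B=np.array([.4743,.0327]);S=(A+B)/2;y=(A-B)/np.hypot(*(A-B));u=np.array([-y[1],y[0]]);v=-y;psi=np.arctan2(u[1],u[0])
def rep(n,p): 
    d=p[:2]-S; print(n,np.round(p,4),"rel x,y,yaw",np.round([d@u,d@v,p[2]-psi],4),"nose",np.round([d@u+.05*np.cos(p[2]-psi),d@v+.05*np.sin(p[2]-psi)],4))
for c in sys.argv[3:]:
    cal=viewer.calibration(c); im=viewer.get_image(c); cv2.imwrite(f"pics/{c}_{o['t']:.2f}.png",im)
    for b in blues(im,c,cal): print(c,*b)
    r=wmask(c,near,cal)
    if r and r[0]<.05:
        p,f=fit([(cal,c=="wrist",r[1])],p0); print("conf",r[2],"iouerr",round(f,3)); rep(c,p)
E
python3 c.py "[.556,-.107]" 1.81 top side wrist; ls pics
```

```text
t 1.7833 tcp [ 0.5794 -0.1822  0.2314] xdir -1.1025 zax [ 0.002  0.002 -1.   ] open 0.04279903717470863 F [-0.8 -0.3 -0.2]
top 31 [293.5 178.4] [0.5956 0.0595 0.035 ]
top 158 [544.6 183. ] [ 0.5987 -0.7208  0.035 ]
top 32 [301.2 217.3] [0.474  0.0319 0.035 ]
top 21 [417.1 279.1] [ 0.2942 -0.3261  0.035 ]
conf 0.95 iouerr 0.622
top [ 0.5575 -0.1033  1.8519] rel x,y,yaw [-0.151   0.0112  0.0589] nose [-0.1011  0.0141]
side 42 [398.8 107. ] [ 0.5908 -0.7     0.035 ]
side 15 [436.2 176.8] [ 0.2857 -0.3032  0.035 ]
side 22 [294.8 205.4] [0.596 0.061 0.035]
side 22 [334.5 214.4] [0.4746 0.0336 0.035 ]
conf 0.85 iouerr 0.049
side [ 0.5559 -0.1103  1.8381] rel x,y,yaw [-0.1575  0.0144  0.0451] nose [-0.1075  0.0166]
wrist 198 [146.2  69.9] [0.5947 0.0612 0.035 ]
wrist 166 [132.9 168.4] [0.4726 0.0342 0.035 ]
wrist 201 [584.1 287.7] [ 0.6027 -0.6984  0.035 ]
conf 0.73 iouerr 0.018
wrist [ 0.5529 -0.1053  1.8202] rel x,y,yaw [-0.1519  0.0161  0.0272] nose [-0.1019  0.0175]
side0.png
side_1.78.png
top0.png
top_1.78.png
wrist_1.78.png
```

>>> {"fn": "step_arm", "kwargs": {"moves": [[[-0.4, -0.7, -1, 0.122], [0, 0, -2, 0.122], [0, 0, -2, 0.122], [0, 0, -2, 0.122], [0, 0, -2, 0.122], [0, 0, -2, 0.122], [0, 0, -1, 0.122], [0, 0, 0, 0.122], [0, 0, 0, 0.122], [0, 0, 0, 0.122]]]}}

```text
t: 2.92
tool_pos: [0.5716, -0.1958, 0.1109]
tool_rot: [-3.136, -0.18, 0.001]
contact_force: [-0.3, -0.4, 0.7]
opening: 0.043
```

>>> {"fn": "step_arm", "kwargs": {"moves": [[[0, 0, 0, 0.122], [0, 0, 0, 0], [0, 0, -2.5, 0], [0, 0, -2.5, 0], [0, 0, -2.5, 0], [0, 0, -1.8, 0], [0, 0, -0.8, 0], [0, 0, 0, 0], [0, 0, 0, 0]]]}}

```text
t: 3.67
tool_pos: [0.5725, -0.1951, 0.0107]
tool_rot: [3.121, 0.362, 0.0]
contact_force: [-0.3, -0.9, -0.5]
opening: 0.0426
```

```bash
python3 c.py "[.556,-.107]" 1.82 wrist side; ls pics
```

```text
t 3.6667 tcp [ 0.5725 -0.1951  0.0107] xdir 0.2309 zax [ 0. -0. -1.] open 0.04259198503989133 F [-0.3 -0.9 -0.5]
wrist 182 [  8.1 294.6] [ 0.3324 -0.2997  0.035 ]
conf 0.86 iouerr 0.015
wrist [ 0.5529 -0.1057  1.8229] rel x,y,yaw [-0.1524  0.0162  0.0298] nose [-0.1024  0.0177]
side 43 [398.8 107.2] [ 0.5906 -0.6989  0.035 ]
side 15 [436.2 176.8] [ 0.2857 -0.3032  0.035 ]
side 22 [294.8 205.4] [0.596 0.061 0.035]
side 22 [334.5 214.4] [0.4746 0.0336 0.035 ]
conf 0.79 iouerr 0.035
side [ 0.556  -0.1094  1.7956] rel x,y,yaw [-0.1566  0.014   0.0026] nose [-0.1066  0.0142]
side0.png
side_1.78.png
side_3.67.png
top0.png
top_1.78.png
wrist_1.78.png
wrist_3.67.png
```

>>> {"fn": "step_arm", "kwargs": {"moves": [[[-0.2, 0.9, -0.1, 0], [-0.2, 0.9, -0.1, 0], [-0.2, 0.7, 0, -0.01], [-0.1, 0.4, 0, 0], [0, 0.4, 0, 0], [0, 0.5, 0, 0], [0, 0.5, 0, 0], [0, 0.5, 0, 0], [0, 0.5, 0, 0], [0, 0, 0, 0]]]}}

```text
t: 4.7
tool_pos: [0.5655, -0.1405, 0.0083]
tool_rot: [-3.121, -0.35, 0.0]
contact_force: [-0.0, 0.0, 0.4]
opening: 0.0428
```

```bash
python3 c.py "[.556,-.085]" 1.8 wrist side
```

```text
t 4.7 tcp [ 0.5655 -0.1405  0.0083] xdir 0.2236 zax [-0.     0.001 -1.   ] open 0.042803554568013845 F [-0.   0.   0.4]
wrist 138 [ 26.5 341.3] [ 0.3317 -0.2911  0.035 ]
conf 0.56 iouerr 0.028
wrist [ 0.554  -0.0792  1.7969] rel x,y,yaw [-0.1267  0.0093  0.0039] nose [-0.0767  0.0095]
side 38 [398.4 107.7] [ 0.5899 -0.6934  0.035 ]
side 15 [436.2 176.8] [ 0.2857 -0.3032  0.035 ]
side 22 [294.8 205.4] [0.596 0.061 0.035]
side 22 [334.5 214.4] [0.4746 0.0336 0.035 ]
conf 0.78 iouerr 0.035
side [ 0.5573 -0.083   1.7862] rel x,y,yaw [-0.1311  0.0069 -0.0069] nose [-0.0811  0.0066]
```

>>> {"fn": "step_arm", "kwargs": {"moves": [[[0, 0.5, 0, 0], [0, 0.5, 0, 0], [0, 0.5, 0, 0], [0, 0.5, 0, 0], [0, 0.5, 0, 0], [-0.05, 0.5, 0, 0], [-0.05, 0.5, 0, 0], [-0.1, 0.5, 0, 0], [-0.1, 0.5, 0, 0], [0, 0, 0, 0]]]}}

```text
t: 5.73
tool_pos: [0.5622, -0.0953, 0.0082]
tool_rot: [-3.121, -0.35, 0.0]
contact_force: [-0.4, -0.1, -0.2]
opening: 0.0425
```

```bash
python3 c.py "[.554,-.037]" 1.79 wrist side top
```

```text
t 5.7333 tcp [ 0.5622 -0.0953  0.0082] xdir 0.2236 zax [-0.     0.001 -1.   ] open 0.04254399247336798 F [-0.4 -0.1 -0.2]
wrist 107 [ 41.  370.4] [ 0.3313 -0.2846  0.035 ]
conf 0.63 iouerr 0.033
wrist [ 0.5506 -0.034   1.793 ] rel x,y,yaw [-0.0819  0.0027 -0.0001] nose [-0.0319  0.0027]
side 15 [436.2 176.8] [ 0.2857 -0.3032  0.035 ]
side 22 [294.8 205.4] [0.596 0.061 0.035]
side 22 [334.5 214.4] [0.4746 0.0336 0.035 ]
conf 0.88 iouerr 0.121
side [ 0.5534 -0.0393  1.8485] rel x,y,yaw [-0.0877  0.0011  0.0555] nose [-0.0377  0.0039]
top 31 [293.5 178.4] [0.5956 0.0595 0.035 ]
top 154 [544.2 183. ] [ 0.599  -0.7193  0.035 ]
top 31 [301.2 217.2] [0.4742 0.032  0.035 ]
top 21 [417.1 279.1] [ 0.2942 -0.3261  0.035 ]
conf 0.78 iouerr 0.696
top [ 0.5612 -0.0309  1.7039] rel x,y,yaw [-0.0812 -0.0083 -0.0892] nose [-0.0314 -0.0128]
```

```bash
python3 -c "
import cv2,numpy as np
a=cv2.imread('pics/wrist_5.73.png');b=cv2.imread('pics/side_5.73.png')[150:270,240:400];b=cv2.resize(b,(530,400),interpolation=cv2.INTER_CUBIC)
cv2.imwrite('pics/m1.png',np.vstack([cv2.resize(a,(480,300)),cv2.resize(b,(480,300))]))"
```

```text
(no output)
```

View pics/m1.png

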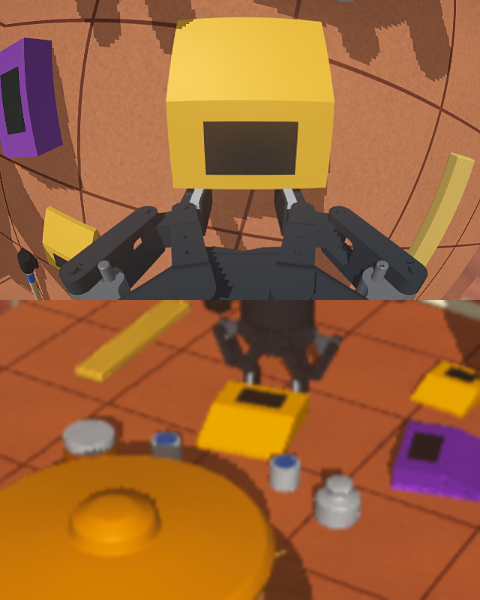

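The wrist view shows the fingers centred behind the wedge (back edge at row ~187, columns 172–328), wedge straight. The side crop shows it just before the two blue posts. The fit has only ±2.5 mm, so I lift the hand and look at wedge and posts together.

>>> {"fn": "step_arm", "kwargs": {"moves": [[[0.2, -1, 0, 0], [0.2, -1, 0, 0], [0.2, -1, 0, 0], [0, 0, 3, 0], [0, 0, 4, 0], [0, 0, 4, 0], [0, 0, 4, 0], [0, 0, 2, 0], [0, 0, 0, 0], [0, 0, 0, 0]]]}}

```text
t: 6.87
tool_pos: [0.5697, -0.1279, 0.1805]
tool_rot: [3.12, 0.348, 0.006]
contact_force: [-0.9, 0.1, 0.5]
opening: 0.0428
```

```bash
python3 c.py "[.552,-.036]" 1.79 wrist; cp pics/wrist_6*.png pics/w6.png
```

```text
t 6.8667 tcp [ 0.5697 -0.1279  0.1805] xdir 0.222 zax [ 0.004 -0.002 -1.   ] open 0.042817193696827884 F [-0.9  0.1  0.5]
wrist 147 [261.4   3.3] [0.4729 0.0292 0.035 ]
wrist 175 [394.9   3.8] [0.595  0.0571 0.035 ]
wrist 86 [103.5 273.8] [ 0.3091 -0.3113  0.035 ]
conf 0.71 iouerr 0.026
wrist [ 0.5507 -0.0343  1.7939] rel x,y,yaw [-0.0822  0.0026  0.0009] nose [-0.0322  0.0027]
```

View pics/w6.png

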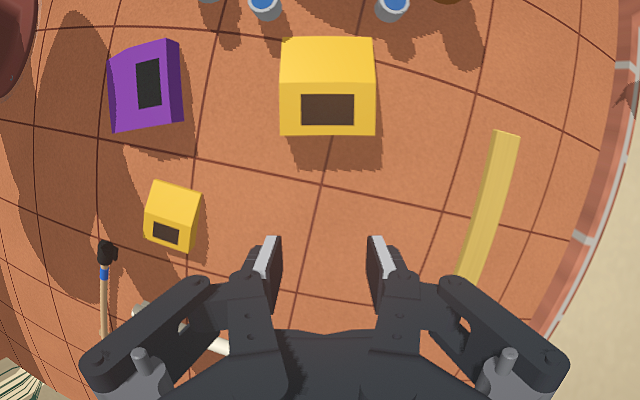

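>>> {"fn": "step_arm", "kwargs": {"moves": [[[0.4, -2, 1, 0], [0.4, -2, 1, 0], [0, -1, 1, 0], [0, 0, 0, 0], [0, 0, 0, 0], [0, 0, 0, 0]]]}}

```text
t: 7.47
tool_pos: [0.5758, -0.1758, 0.2069]
tool_rot: [-3.12, -0.349, 0.003]
contact_force: [0.3, 1.1, -0.2]
opening: 0.0427
```

```bash
python3 c.py "[.552,-.036]" 1.79 wrist
```

```text
t 7.4667 tcp [ 0.5758 -0.1758  0.2069] xdir 0.2231 zax [-0.002  0.001 -1.   ] open 0.04269183299836928 F [ 0.3  1.1 -0.2]
wrist 97 [108.4 236.4] [ 0.308  -0.3161  0.035 ]
conf 0.95 iouerr 0.019
wrist [ 0.5505 -0.0338  1.7904] rel x,y,yaw [-0.0816  0.0028 -0.0026] nose [-0.0316  0.0026]
```

>>> {"fn": "step_arm", "kwargs": {"moves": [[[-0.3, 1.5, -4, 0], [-0.2, 1.5, -4, 0], [-0.2, 1.5, -4, 0], [0, 0, -3, 0], [0, 0, -2.5, 0], [0, 0, -1.7, 0], [0, 0, -0.7, 0], [-0.2, 1.3, 0, 0], [-0.1, 1.3, 0, 0], [0, 0, 0, 0]]]}}

```text
t: 8.4
tool_pos: [0.5672, -0.1043, 0.0137]
tool_rot: [-3.121, -0.353, -0.003]
contact_force: [1.1, 0.5, 0.1]
opening: 0.0431
```

```bash
python3 c.py "[.552,-.036]" 1.79 wrist
```

```text
t 8.4 tcp [ 0.5672 -0.1043  0.0137] xdir 0.2251 zax [ 0.002  0.    -1.   ] open 0.043069810578166064 F [1.1 0.5 0.1]
wrist 109 [ 37.9 360.7] [ 0.3303 -0.2883  0.035 ]
```

>>> {"fn": "step_arm", "kwargs": {"moves": [[[-0.1, 0.45, -0.4, 0], [-0.1, 0.45, 0, 0], [-0.06, 0.5, 0, 0], [-0.06, 0.5, 0, 0], [-0.06, 0.5, 0, 0], [-0.11, 0.5, 0, 0], [-0.11, 0.5, 0, 0], [-0.11, 0.5, 0, 0], [-0.11, 0.5, 0, 0], [0, 0, 0, 0]]]}}

```text
t: 9.33
tool_pos: [0.5582, -0.0616, 0.0084]
tool_rot: [-3.121, -0.35, 0.0]
contact_force: [0.1, 0.1, 0.1]
opening: 0.0424
```

```bash
python3 c.py "[.543,-.001]" 1.79 wrist side; cp pics/wrist_9*.png pics/w9.png;  python3 -c "
import cv2,numpy as np,glob
a=cv2.imread(glob.glob('pics/wrist_9*.png')[0]);b=cv2.imread(glob.glob('pics/side_9*.png')[0])[150:270,240:400];b=cv2.resize(b,(530,400),interpolation=cv2.INTER_CUBIC)
cv2.imwrite('pics/m2.png',np.vstack([cv2.resize(a,(480,300)),cv2.resize(b,(480,300))]))"
```

```text
t 9.3333 tcp [ 0.5582 -0.0616  0.0084] xdir 0.2236 zax [-0.     0.001 -1.   ] open 0.04244492261681228 F [0.1 0.1 0.1]
wrist 1627 [174.3  19. ] [0.4729 0.0336 0.035 ]
wrist 1687 [481.7  21.3] [0.5943 0.0609 0.035 ]
wrist 88 [ 52.2 389.5] [ 0.3303 -0.2803  0.035 ]
conf 0.86 iouerr 0.036
wrist [ 5.4450e-01 -6.0000e-04  1.7911e+00] rel x,y,yaw [-0.048   0.0012 -0.0019] nose [0.002  0.0011]
side 15 [436.2 176.8] [ 0.2857 -0.3032  0.035 ]
side 22 [294.8 205.4] [0.596 0.061 0.035]
side 22 [334.5 214.4] [0.4746 0.0336 0.035 ]
conf 0.55 iouerr 0.048
side [ 0.5488 -0.005   1.8063] rel x,y,yaw [-0.0532 -0.002   0.0132] nose [-0.0032 -0.0013]
```

View pics/m2.png

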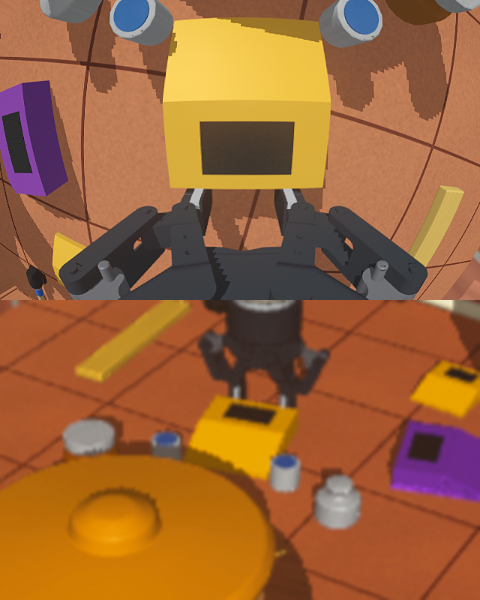

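The wedge's nose is on the line of the posts (rows ~20 in the wrist view), centred between them to well under a millimetre. I push straight on.

>>> {"fn": "step_arm", "kwargs": {"moves": [[[-0.11, 0.49, 0, 0], [-0.11, 0.49, 0, 0], [-0.11, 0.49, 0, 0], [-0.11, 0.49, 0, 0], [-0.11, 0.49, 0, 0], [-0.11, 0.49, 0, 0], [-0.11, 0.49, 0, 0], [-0.11, 0.49, 0, 0], [0, 0, 0, 0]]]}}

```text
t: 10.28
tool_pos: [0.5493, -0.0224, 0.0083]
tool_rot: [-3.121, -0.351, 0.001]
contact_force: [-0.2, -0.4, -0.0]
opening: 0.0429
```

```bash
python3 c.py "[.536,.038]" 1.79 wrist side
```

```text
t 10.2833 tcp [ 0.5493 -0.0224  0.0083] xdir 0.2238 zax [-0.     0.001 -1.   ] open 0.04285166037870344 F [-0.2 -0.4 -0. ]
wrist 1969 [174.3 112.1] [0.4728 0.0347 0.035 ]
wrist 1891 [481.8 115. ] [0.5942 0.0615 0.035 ]
conf 0.91 iouerr 0.029
wrist [0.5361 0.0386 1.7902] rel x,y,yaw [-0.0078  0.0008 -0.0028] nose [0.0422 0.0007]
side 15 [436.2 176.8] [ 0.2857 -0.3032  0.035 ]
side 22 [294.8 205.4] [0.596 0.061 0.035]
side 22 [334.5 214.4] [0.4746 0.0336 0.035 ]
conf 0.74 iouerr 0.239
side [0.5424 0.0259 1.8295] rel x,y,yaw [-0.0216 -0.0025  0.0365] nose [ 0.0283 -0.0007]
```

>>> {"fn": "step_arm", "kwargs": {"moves": [[[-0.11, 0.49, 0, 0], [-0.11, 0.49, 0, 0], [-0.11, 0.49, 0, 0], [-0.11, 0.49, 0, 0], [-0.11, 0.49, 0, 0], [-0.11, 0.49, 0, 0], [-0.11, 0.49, 0, 0], [-0.11, 0.49, 0, 0], [-0.11, 0.49, 0, 0], [0, 0, 0, 0]]]}}

```text
t: 11.32
tool_pos: [0.5394, 0.0217, 0.0084]
tool_rot: [-3.121, -0.35, 0.0]
contact_force: [0.2, -0.3, -0.1]
opening: 0.0426
```

```bash
python3 c.py "[.526,.083]" 1.79 wrist; cp pics/wrist_11*.png pics/w11.png
```

```text
t 11.3167 tcp [0.5394 0.0217 0.0084] xdir 0.2236 zax [-0.     0.001 -1.   ] open 0.04255087295311695 F [ 0.2 -0.3 -0.1]
wrist 1635 [183.9 217.7] [0.4727 0.0349 0.035 ]
wrist 1583 [470.6 219.2] [0.594  0.0617 0.035 ]
conf 0.68 iouerr 0.026
wrist [0.5259 0.0825 1.7955] rel x,y,yaw [0.0372 0.001  0.0025] nose [0.0872 0.0012]
```

View pics/w11.png

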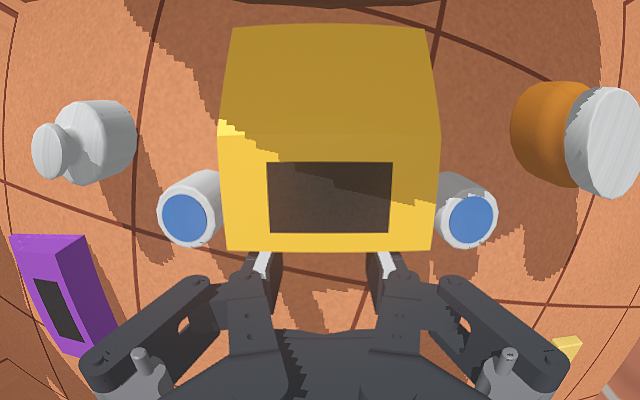

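Nose is about 86 mm past the line and centred. The fingers fit between the posts (blue tops at (184,217) and (470,219)). Last stretch, slowly.

>>> {"fn": "step_arm", "kwargs": {"moves": [[[-0.05, 0.25, 0, 0], [-0.06, 0.25, 0, 0], [-0.05, 0.25, 0, 0], [-0.06, 0.25, 0, 0], [-0.05, 0.25, 0, 0], [-0.06, 0.25, 0, 0], [0, 0, 0, 0]]]}}

```text
t: 12.0
tool_pos: [0.5363, 0.0362, 0.0084]
tool_rot: [-3.122, -0.35, 0.0]
contact_force: [1.5, -0.6, -0.3]
opening: 0.0424
```

```bash
python3 c.py "[.522,.097]" 1.79 wrist
```

```text
t 12.0 tcp [0.5363 0.0362 0.0084] xdir 0.2233 zax [-0.  0. -1.] open 0.04237432052556988 F [ 1.5 -0.6 -0.3]
wrist 1467 [188.7 248.5] [0.4727 0.035  0.035 ]
wrist 1419 [465.3 249.8] [0.5941 0.0618 0.035 ]
conf 0.61 iouerr 0.042
wrist [0.5232 0.0956 1.7922] rel x,y,yaw [ 0.0506  0.0008 -0.0008] nose [0.1006 0.0008]
```

Another 8 mm at most, watching the force.

>>> {"fn": "step_arm", "kwargs": {"moves": [[[-0.03, 0.15, 0, 0], [-0.04, 0.15, 0, 0], [-0.03, 0.15, 0, 0], [0, 0, 0, 0]]]}}

```text
t: 12.43
tool_pos: [0.5356, 0.0402, 0.0086]
tool_rot: [3.122, 0.35, 0.0]
contact_force: [0.7, -0.8, -0.1]
opening: 0.0426
```

>>> {"fn": "step_arm", "kwargs": {"moves": [[[-0.03, 0.1, 0, 0], [-0.02, 0.1, 0, 0], [0, 0, 0, 0]]]}}

```text
t: 12.68
tool_pos: [0.5352, 0.0416, 0.0086]
tool_rot: [3.121, 0.35, 0.001]
contact_force: [1.3, -4.8, 0.3]
opening: 0.0424
```

```bash
python3 c.py "[.522,.102]" 1.79 wrist
```

```text
t 12.6833 tcp [0.5352 0.0416 0.0086] xdir 0.2233 zax [ 0.001 -0.001 -1.   ] open 0.042422036113701676 F [ 1.3 -4.8  0.3]
wrist 1303 [189.9 257.9] [0.4724 0.0357 0.035 ]
wrist 1263 [463.4 259. ] [0.5942 0.0626 0.035 ]
conf 0.93 iouerr 0.086
wrist [0.5221 0.1004 1.7968] rel x,y,yaw [0.0555 0.0009 0.0038] nose [0.1055 0.0011]
```

>>> {"fn": "step_arm", "kwargs": {"moves": [[[-0.02, 0.1, 0, 0], [-0.02, 0.1, 0, 0], [0, 0, 0, 0], [0, 0, 0, 0]]]}}

```text
t: 13.12
tool_pos: [0.5352, 0.0422, 0.0087]
tool_rot: [3.118, 0.35, 0.001]
contact_force: [1.3, -10.7, 0.3]
opening: 0.0429
```

>>> {"fn": "step_arm", "kwargs": {"moves": [[[0.1, -0.4, 0, 0], [0.2, -1, 0, 0], [0.3, -1.5, 0, 0], [0.4, -2, 0, 0], [0.2, -1, 1, 0], [0, 0, 3, 0], [0, 0, 4, 0], [0, 0, 4, 0], [0, 0, 2, 0], [0, 0, 0, 0]]]}}

```text
t: 13.95
tool_pos: [0.5506, -0.0153, 0.1565]
tool_rot: [3.12, 0.349, 0.019]
contact_force: [0.5, -0.5, 0.6]
opening: 0.0426
```

>>> {"fn": "step_arm", "kwargs": {"moves": [[[-0.6, 3, 3, 0], [-0.6, 3, 3, 0], [0, 0, 0, 0], [0, 0, 0, 0], [0, 0, 0, 0]]]}}

```text
t: 14.37
tool_pos: [0.5343, 0.0436, 0.206]
tool_rot: [-3.122, -0.35, 0.002]
contact_force: [0.8, -0.7, -1.0]
opening: 0.0425
```

```bash
python3 c.py "[.522,.102]" 1.79 wrist side; cp $(ls -t pics/wrist_1*|head -1) pics/wf.png
```

```text
t 14.3667 tcp [0.5343 0.0436 0.206 ] xdir 0.2235 zax [-0.001  0.    -1.   ] open 0.04247929791485152 F [ 0.8 -0.7 -1. ]
wrist 305 [266.1 172.6] [0.4722 0.0346 0.035 ]
wrist 300 [385.2 173.4] [0.5941 0.0615 0.035 ]
conf 0.66 iouerr 0.128
wrist [0.5218 0.1008 1.7928] rel x,y,yaw [ 0.0559  0.0011 -0.0003] nose [0.1059 0.0011]
side 47 [398.6 107.3] [ 0.5907 -0.6969  0.035 ]
side 22 [294.8 205.4] [0.596 0.061 0.035]
side 22 [334.5 214.4] [0.4746 0.0336 0.035 ]
```

View pics/wf.png

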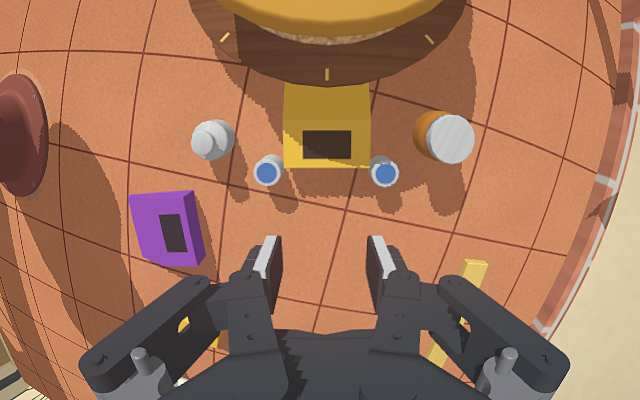

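The wedge runs straight through the gap with its nose under the rim. Its back edge (row 167) is just past the post tops, and the rim tick at (327,73) is in line with the wedge's middle. Jar and weight stand beside the posts, and the hand is 0.2 m up and clear.

```bash
python3 -c "
from station import ctrl;print(ctrl.finish_job())"
```

```text
the job is handed in; nothing more can be done
None
```

I pushed the wedge with two half-open fingers on its back face, first slightly diagonally to centre it, then straight through the gap. It jammed under the rim with a push of about 11 N. I then backed the hand off, raised it to 0.2 m and handed the job in at about 14.5 s. `finish_job` gives no verdict.

**Last checks, from the wrist camera:**
- **Wedge:** the nose is about 106 mm beyond the post line and 1 mm off the middle, with a yaw error under 0.01 rad.
- **Turntable:** the rim's tick mark lines up with the wedge's middle, so I see no sign that it turned. I did not measure the angle.
- **Surroundings:** the jar and weight stand beside the posts, and the hand touches nothing. I did not re-measure where the tools, jar and weight stand.

**Disagreements:**
- **Final pose:** it rests on the wrist camera alone, because the side camera gave no usable wedge fit at the end. The nose is hidden under the rim, so that fit was rougher than the earlier ones (overlap error 0.13). The jam force and the position of the back face agree with it.
- **Earlier views:** the overhead fits taken once the arm was over the scene were unusable, probably because it hid the wedge. Side and wrist fits differed by 2–5 mm before the gap, and the side fit was poor by up to 14 mm once the wedge was in it.

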